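Send the specimen shuttle under the viewing head and clamp it

TASK

Turn the orange clamp knob anticlockwise to free the specimen shuttle, slide the shuttle gently along its rods until it is home against the rubber end stop under the lens, then turn the knob clockwise to lock it there. Leave the bottles, glassware and other things on the bench alone, and take the hand away.

Things in the scene. Friction and masses are not known exactly. Their poses are not given: they have to be found in the camera images.
- station: White specimen station fixed to the table: base 200 x 440 x 22 mm, two steel rods along y, white end blocks (left 74, right 58 mm tall), a viewing head over the left (+y) end. Origin: centre of the base's underside. Axes: y = the way the shuttle runs to its stop, -x = its long side that faces the robot, within 0.3 rad, z up.
- lens (a point): Centre of the lower end (66 mm across, 178 mm above the table) of the viewing head's lens barrel, at station x 30, y 100 mm. The barrel hangs from a 44 mm wide arm, 248 to 288 mm above the table, that runs along station y to a column at y 265 mm. Axes as the station's.
- shuttle (a joint): Travel of the shuttle, m: 0 at the right end, 0.18 against the black rubber end stop at the left (+y) end, under the lens. Aluminium plate 165 x 130 mm, top 67 mm above the table, about 1 kg. Freed it slides with 2 to 3 N; locked it holds against a 20 N push. Move it by the knob's wing or push its edge or clamp block.
- shuttle_disc (a point): Centre of the top of the steel six-specimen disc (120 mm across, 16 mm thick) fixed on the shuttle, 83 mm above the table. Axes as the station's. With the shuttle at its stop this point is at station x 30, y 100 mm.
- clamp (a joint): Angle of the orange clamp knob, rad: 0 = fully locked, wing pointing straight up the slope, along the rods; grows anticlockwise (seen from outside, facing the knob) to its limit 1.4 = free, wing across the rods. It grips below about 0.75 rad, stays where it is left and takes 0.2 to 0.3 N m.
- clamp_grip (a point): Grip point on the orange knob's axis, at station x 10, z 128 mm, y = travel - 193 mm. Axes turn with the knob: z = axis, out of the slope, 35 deg from vertical towards station -y (away from the stop); x along the wing to its white end. Wing 74 mm long (x), 14 thick (y: close fingers along y), from 18 below to 12 above this point in z; 40 mm below it the grey slope, 52 x 50 mm.
- squeeze_bottle: Bystander: white squeeze bottle, 64 mm across, 150 mm tall, upright, on the table in front of the station (robot side). Origin: centre of its underside.
- blue_bottle: Bystander: blue suspension bottle, 60 mm across, 140 mm tall, upright. Origin: centre of its underside.
- mint_bottle: Bystander: mint-green suspension bottle, 60 mm across, 140 mm tall, upright. Origin: centre of its underside.
- steel_can: Bystander: bare metal can, 66 mm across, 190 mm tall, upright. Origin: centre of its underside.
- amber_jar: Bystander: amber jar with a black lid, 68 mm across, 90 mm tall, upright. Origin: centre of its underside.
- beaker: Bystander: clear glass beaker, 90 mm across, 110 mm tall, upright. Origin: centre of its underside.
- dish: Bystander: low white dish, 96 mm across, 22 mm tall, on the table in front of the station. Origin: centre of its underside.
- puck: Bystander: cream resin specimen puck, 38 mm across, 24 mm tall, on the table beside the station. Origin: centre of its underside.

How it is judged:
By the outcome, as a careful person would: the job done as asked, in the order asked, and still so for the second after the job is handed in, with the robot touching nothing.
It also fails if it takes over 42 s, if anything falls off the work surface, if the arm or the gripper's body presses on something with over 40 N, if the wrist force passes 120 N, or if a joint passes its speed limit or range.

ROBOT

A 6-joint arm with a two-finger parallel gripper is mounted at the origin on the work surface. World frame = base frame: x ahead of the robot, y to its left, z up, the work surface at z = 0. Lengths are in mm, angles in rad, forces in N, time in s.
With the tool pointing down it reaches from about 350 to 775 mm from the base axis. Payload 7.3 kg.
Tool frame: the origin (TCP) lies at the very end of the fingers, on their centre line; the grasp point (between the pads) lies 19 mm behind it; z points along the fingers, y is the line along which they close (so a half turn about z gives the same grasp; the last joint's range is limited). The gripper opens to 92 mm and grips with 3 to 60 N. Pads are 19 mm wide; open, the fingers measure 130 mm over their backs; the gripper's body (75 mm by 190 mm) begins 47 mm behind the grasp point.
Start: joints at [1.203, 0.342, 1.524, -0, 1.275, -0.146], TCP at [115.476, 512.162, 226.741] pointing down, gripper open.
Joint ranges: [-2.53, 2.53], [-0.77, 2.02], [0.04, 2.7], [-1, 4.14], [0.28, 2.66], [-3.11, 3.11]. Speed limits (rad/s): [2.57, 2.57, 3.14, 3.14, 3.14, 3.14].

INTERFACE

Orientations are given as [roll, pitch, yaw] about the fixed x, y, z axes, in that order (R = Rz(yaw) Ry(pitch) Rx(roll)).
In Python, from plant import get_obs, optics, ticket, finder gives the robot as it stands.
- The arm moves only by the tool send_rows, never from a script. Its arguments are lists of equal length, an entry for each row: "offset": the shift along the tool's x, y, z scaled (see below), a list of three; "delta_rot": the turn, a rotation vector about the tool's x, y, z scaled (see below), a list of three. In form: {"offset": [[dx, dy, dz], ...], "delta_rot": [[rx, ry, rz], ...]}. A call has 1 to 8 rows; each row is the pose to reach, as a shift and turn from the pose commanded when the call began, along the tool's axes at that moment, turning the shorter way round; what a row does not reach only later rows make up. The controller multiplies each number of a shift by 120 mm and each number of a turn by 360 degrees. A row lasts 1/8 s, in which the tool goes at most 62.5 mm and 10.7 degrees, less where a joint would pass 70% of its speed; a pose out of reach is approached as far as the arm can. A call with a number of a shift or a turn outside -1 to 1 is refused whole. A call with a gripper value outside its range is refused whole. "grip" is the opening, from 0 (shut) to 1 (fully open), set as the call begins (left out, the last holds). The fingers move at their own pace and stop on an object; the grip force is fixed at half the most. Time passes only in rows, so rows that repeat a pose let the fingers close. It gives the time, the measured TCP pose, the force, the opening and the grip force at its end, in the units of the state.
- get_obs(): the state, without advancing time (a new reading comes with each control period).
- optics.capture(name): name is "scene" or "top" or "wrist"; returns the picture (400x640x3 uint8, red, green, blue); there is no depth.
- optics.get_calibration(name): a dict with "fx", "fy", "cx", "cy" (pixels), "world_from_camera" (4x4, takes a point from camera to world coordinates). Camera axes: x right, y down, z forward; pixel columns grow to the right and rows downward; lengths in mm; the calibration is good to about 2 mm. The wrist camera is an equidistant fisheye: a pixel r from the principal point sees the ray r / f radians off the axis. A picture is of the moment at which its call begins: read the wrist's pose just before it. get_calibration takes no time and is no camera call; for the wrist camera it gives the pose at the moment of the call.
- ticket.close_job(): hands the job in; it is judged then, once.
Trained networks look in the newest picture that a camera, given by its name, has taken for a name from the list of things; names that differ only in an ending like _2 or _b are one class to them, and where a whole thing is asked for, a point or a joint stands for the part that bears it (a point fixed in the world has none). Each returns a list of dicts, best first, with "confidence" (0 to 1); they miss things now and then, are a little off and sometimes report something else, mostly with a low value. They report only what shows in the picture. A call takes as long as a camera call.
- finder.boxes_of(target, camera): "box" ([left, top, right, bottom] in pixels, round what is visible of it).
- finder.silhouettes(target, camera): "region" (400x640 bool, what is visible of it) and "box" ([left, top, right, bottom] in pixels, round what is visible of it).
- finder.pinpoint(target, camera): "uv" ([column, row] in pixels: a listed point, or the origin of a listed thing).
The state is a dict: "time": time; "joint_positions": joint angles; "dq": joint speeds; "tau": joint torques, N m; "tool_pos": TCP position; "tcp_rot": TCP orientation; "contact_force": force on the tool from outside, world axes, zero at the start; "moment": the same for the moment, N m; "grip_width": finger opening in mm; "finger_force": force on a finger pad.
Only numpy, scipy, OpenCV 4.12 (cv2) and the standard library are available. Lean on these libraries where they do the work, as an engineer would, in place of code of your own. Each camera call takes 0.05 s, during which the arm holds its last target. There are 200 camera calls.

## Working session

There is one attempt and no reset: what is moved stays moved. The work goes in short steps, Python scripts to look and compute and a tool call to move; the robot and the scene stay as the last step left them, time stands still between calls to the robot, and variables do not carry over. Pictures are saved under pics/ and viewed, at most 10 in all, crops included, and the job is handed in when it is done.

Besides the shell and the picture viewer there is one more tool, called after "Call:" as name(argument=value, ...) on one line, values as JSON. send_rows: Moves the arm, as the interface text tells. Its arguments: {"type":"object","properties":{"offset":{"type":"array"},"delta_rot":{"type":"array"},"grip":{"type":"number"}},"required":["offset","delta_rot"]}

```bash
mkdir -p pics
cat > h.py <<'E'
import numpy as np, cv2
from scipy.spatial.transform import Rotation as R
from plant import get_obs, optics, ticket, finder
def snap(n,f):
    im=optics.capture(n); cv2.imwrite('pics/'+f,im[:,:,::-1]); return im
def ray(n,uv):
    c=optics.get_calibration(n); T=np.array(c['world_from_camera'])
    x=(uv[0]-c['cx'])/c['fx']; y=(uv[1]-c['cy'])/c['fy']
    if n=='wrist':
        r=np.hypot(x,y); d=np.array([np.sin(r)*x/r,np.sin(r)*y/r,np.cos(r)])
    else: d=np.array([x,y,1.])
    d=T[:3,:3]@d; return T[:3,3],d/np.linalg.norm(d)
def atz(n,uv,z):
    o,d=ray(n,uv); return o+d*(z-o[2])/d[2]
def pin(t,n):
    r=finder.pinpoint(t,n); return [(np.round(q['uv'],1).tolist(),round(q['confidence'],2)) for q in r[:2]]
E
python3 - <<'E'
from h import *
for n in ('scene','top'):
    snap(n,n+'0.png')
    for t,z in (('station',0),('lens',178),('shuttle_disc',83),('clamp_grip',128),('squeeze_bottle',0),('dish',0),('puck',0),('steel_can',0),('beaker',0),('amber_jar',0),('blue_bottle',0),('mint_bottle',0)):
        p=pin(t,n); print(n,t,p,[atz(n,q[0],z).round(0).tolist() for q in p])
print(get_obs())
E
```

```text
scene station [([326.0, 220.1], 0.91)] [[536.0, 42.0, 0.0]]
scene lens [([352.2, 171.3], 0.8)] [[556.0, 139.0, 178.0]]
scene shuttle_disc [([331.6, 219.8], 0.87)] [[593.0, 12.0, 83.0]]
scene clamp_grip [([308.6, 229.4], 0.79)] [[595.0, -85.0, 128.0]]
scene squeeze_bottle [([305.1, 167.1], 0.89), ([307.4, 233.4], 0.54)] [[306.0, 160.0, 0.0], [532.0, -39.0, 0.0]]
scene dish [([255.9, 237.4], 0.78)] [[426.0, -168.0, 0.0]]
scene puck [([275.0, 290.4], 0.43)] [[616.0, -248.0, 0.0]]
scene steel_can [([427.3, 167.5], 0.94)] [[625.0, 474.0, 0.0]]
scene beaker [([211.3, 337.6], 0.89)] [[603.0, -466.0, 0.0]]
scene amber_jar [([209.4, 339.6], 0.47)] [[604.0, -473.0, 0.0]]
scene blue_bottle [([385.0, 144.6], 0.62)] [[436.0, 459.0, 0.0]]
scene mint_bottle [([410.9, 156.1], 0.74), ([212.1, 340.3], 0.3)] [[546.0, 479.0, 0.0], [611.0, -469.0, 0.0]]
top station [([304.6, 199.2], 0.82)] [[542.0, 43.0, 0.0]]
top lens [([268.0, 192.2], 0.86), ([160.8, 260.3], 0.53)] [[545.0, 137.0, 178.0], [360.0, 421.0, 178.0]]
top shuttle_disc [([308.7, 184.9], 0.75)] [[577.0, 29.0, 83.0]]
top clamp_grip [([352.3, 179
[... 577 characters left out ...]
: 1.3, 'joint_positions': array([ 1.20303490e+00,  3.41991939e-01,  1.52408416e+00, -1.88850280e-05,
        1.27541633e+00, -1.45986723e-01]), 'dq': array([ 3.90369755e-04, -2.44150518e-03, -1.39611935e-03,  1.52622164e-03,
       -9.56535090e-04, -2.07970583e-05]), 'tau': array([-7.32034114e-04, -4.31131518e+01, -2.44479257e+01,  7.18075270e-02,
        4.84169496e-02, -1.37785143e-07]), 'tool_pos': array([115.46418266, 512.16637164, 226.75023229]), 'tcp_rot': array([3.14149612e+00, 3.24548743e-05, 2.91982344e+00]), 'contact_force': array([ 0.24119338, -0.31974291, -0.01697095]), 'moment': array([-0.00906554,  0.01986539,  0.02810455]), 'finger_force': 0.0, 'grip_width': 91.86326585032275}
```

View pics/scene0.png

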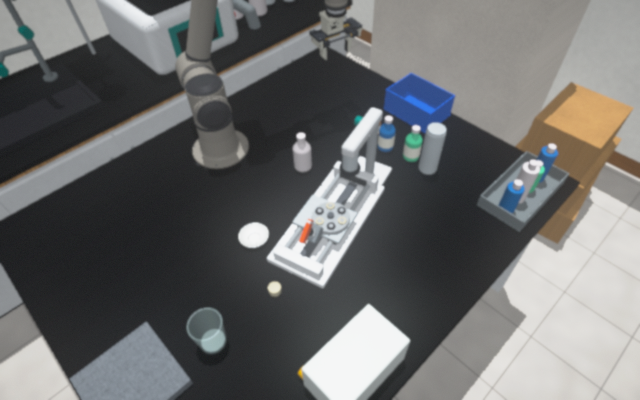

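View pics/top0.png

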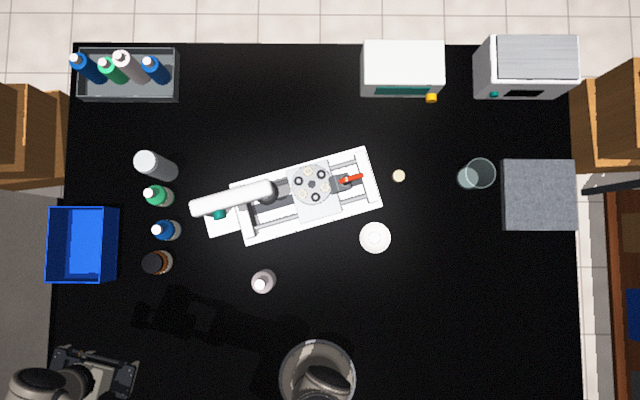

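The scene shows the station in the middle, with the orange wing at scene (306,232) and top (350,179). The wing lies roughly along the rods, and the shuttle is about a third of the way along. The squeeze bottle is in front at top (263,281) and the dish at (375,237). Next I'll fit the station pose and the travel.

```bash
cat >> h.py <<'E'
from scipy.optimize import least_squares
def pts(t): return {'station':(0,0,0),'lens':(30,100,178),'shuttle_disc':(30,t-80,83),'clamp_grip':(10,t-193,128)}
def proj(n,p,c=None):
    c=c or optics.get_calibration(n); T=np.array(c['world_from_camera']); q=T[:3,:3].T@(np.asarray(p)-T[:3,3])
    k=1.
    if n=='wrist':
        r=np.hypot(q[0],q[1]); k=np.arctan2(r,q[2])/r*q[2]
    return np.array([c['cx']+c['fx']*k*q[0]/q[2],c['cy']+c['fy']*k*q[1]/q[2]])
def w(s,p): return R.from_euler('z',s[2]).apply(p)+[s[0],s[1],0]
# grasp pose for knob angle th, TCP depth past grip point d
def pose(s,th,d=19.):
    a=np.radians(35); A=np.array([0,-np.sin(a),np.cos(a)]); u=np.array([0,np.cos(a),np.sin(a)])
    M=np.stack([u,np.cross(-A,u),-A],1)
    M=R.from_rotvec(A*th).as_matrix()@M
    rot=R.from_euler('z',s[2])*R.from_matrix(M)
    return w(s,(10,s[3]-193,128))+rot.apply([0,0,d]),rot
def cmd(target,rot,p0=None,r0=None):
    o=get_obs(); p0=o['tool_pos'] if p0 is None else p0; r0=R.from_euler('xyz',o['tcp_rot']) if r0 is None else r0
    return (r0.inv().apply(np.asarray(target)-p0)/120).round(4).tolist(),((r0.inv()*rot).as_rotvec()/2/np.pi).round(4).tolist()
E
python3 - <<'E'
from h import *
ob=[]
for n in ('scene','top'):
    optics.capture(n); c=optics.get_calibration(n)
    for t in pts(0):
        p=finder.pinpoint(t,n)
        if p: ob.append((n,t,np.array(p[0]['uv']),c))
def f(s): return np.concatenate([proj(n,w(s,pts(s[3])[t]),c)-uv for n,t,uv,c in ob])
r=least_squares(f,[540,42,.27,60],loss='soft_l1',x_scale=[10,10,.1,10]); s=r.x
print(s,f(s).round(1).reshape(-1,2).tolist())
print(np.linalg.svd(r.jac)[1], np.sqrt(np.diag(np.linalg.inv(r.jac.T@r.jac))))
np.save('s.npy',s)
# base long edge yaw in top
for a,b in (((245,244),(382,207)),((366,147),(382,207))):
    v=atz('top',a,22)-atz('top',b,22); print(v.round(1))
p,rot=pose(s,0,19-120); print('pre',p,rot.as_euler('xyz'))
print(cmd(p,rot)); print(get_obs()['time'])
T=np.array(optics.get_calibration('wrist')['world_from_camera']);o=get_obs();r0=R.from_euler('xyz',o['tcp_rot'])
print('cam in tool',r0.inv().apply(T[:3,3]-o['tool_pos']),r0.as_matrix().T@T[:3,:3])
for q in ([400,130,330],[470,-150,330]): print(cmd(q,r0))
E
```

```text
[5.41446596e+02 3.99582436e+01 2.70506197e-01 4.56785063e+01] [[3.2, 2.1], [0.6, -1.1], [-1.0, 0.6], [-2.8, -0.2], [0.9, 0.9], [-1.1, -0.4], [-0.6, -0.2]]
[63.78581928  0.70654378  0.56832775  0.19479703] [1.99361511 3.28325766 0.01653264 4.08634404]
[-116.   418.1    0. ]
[186.7  48.5   0. ]
pre [ 605.93043193 -155.15841744  210.73435647] [-3.14159265 -0.61086524  1.84130252]
([-5.2106, -4.5255, 0.1331], [-0.0523, 0.0875, 0.1661])
1.8
cam in tool [  84.87605609    0.44976672 -157.67634577] [[ 1.67983908e-04 -9.50411703e-01 -3.10994480e-01]
 [ 9.99999900e-01  2.88877066e-04 -3.42669274e-04]
 [ 4.15516061e-04 -3.10994391e-01  9.50411656e-01]]
([-3.0138, -2.5849, -0.8606], [0.0, 0.0, 0.0])
([-4.0962, -4.7327, -0.8608], [0.0, 0.0, 0.0])
```

Call:
send_rows(offset=[[-0.5, -0.43, -0.3], [-1, -0.86, -0.6], [-1, -0.86, -0.86], [-1, -0.86, -0.86]], delta_rot=[[0, 0, 0], [0, 0, 0], [0, 0, 0], [0, 0, 0]])

```text
time: 2.3
tool_pos: [211.9, 384.5, 333.4]
tcp_rot: [3.135, 0.003, 2.917]
contact_force: [0.1, 0.2, -0.5]
grip_width: 91.6
finger_force: 0.0
```

Call:
send_rows(offset=[[-0.5, -0.43, 0], [-1, -0.86, 0], [-1, -0.86, 0]], delta_rot=[[0, 0, 0], [0, 0, 0], [0, 0, 0]])

```text
time: 2.68
tool_pos: [304.9, 256.4, 329.3]
tcp_rot: [-3.141, -0.001, 2.919]
contact_force: [-0.1, 0.9, 0.1]
grip_width: 91.8
finger_force: 0.0
```

Call:
send_rows(offset=[[-0.5, -0.43, 0], [-1, -0.9, 0], [-1, -0.9, 0]], delta_rot=[[0, 0, 0], [0, 0, 0], [0, 0, 0]])

```text
time: 3.05
tool_pos: [398.4, 124.5, 329.1]
tcp_rot: [-3.141, -0.001, 2.918]
contact_force: [0.5, 1.2, -0.2]
grip_width: 91.7
finger_force: 0.0
```

Call:
send_rows(offset=[[-0.25, -0.5, 0], [-0.5, -1, 0], [-0.5, -1, 0]], delta_rot=[[0, 0, 0], [0, 0, 0], [0, 0, 0]])

```text
time: 3.42
tool_pos: [430.1, -6.8, 328.9]
tcp_rot: [-3.141, -0.002, 2.915]
contact_force: [-1.1, 0.7, -1.0]
grip_width: 91.4
finger_force: 0.0
```

Call:
send_rows(offset=[[-0.25, -0.5, 0], [-0.5, -1, 0], [-0.5, -1, 0]], delta_rot=[[0, 0, 0], [0, 0, 0], [0, 0, 0]])

```text
time: 3.8
tool_pos: [462.3, -136.1, 328.6]
tcp_rot: [3.141, -0.002, 2.917]
contact_force: [-0.8, 0.2, 0.2]
grip_width: 92.2
finger_force: 0.0
```

Run:
```python
from h import *
o=get_obs(); print(o['time'],o['tool_pos'],o['tcp_rot'],o['joint_positions'])
s=np.load('s.npy')
p,rot=pose(s,0,19-120); print(p,cmd(p,rot));
```

```text
3.8 [ 462.26031761 -136.06563292  328.64600458] [ 3.14122864e+00 -1.78421308e-03  2.91695379e+00] [-4.45461045e-01  2.00474927e-01  1.43845443e+00 -3.57067277e-05
  1.50448391e+00 -1.79161578e+00]
[ 605.93043193 -155.15841744  210.73435647] ([-1.2044, 0.1112, 0.9805], [-0.0523, 0.0873, 0.1656])
```

Call:
send_rows(offset=[[-0.15, 0, 0], [-0.3, 0, 0], [-0.45, 0.05, 0.1], [-0.6, 0.1, 0.2], [-0.75, 0.1, 0.35], [-0.9, 0.1, 0.5], [-1, 0.1, 0.6], [-1, 0.1, 0.6]], delta_rot=[[-0.0075, 0.0125, 0.0237], [-0.015, 0.025, 0.0473], [-0.0224, 0.0374, 0.071], [-0.03, 0.05, 0.0946], [-0.0374, 0.0624, 0.1183], [-0.045, 0.075, 0.142], [-0.0523, 0.0873, 0.1656], [-0.0523, 0.0873, 0.1656]])

```text
time: 4.8
tool_pos: [581.2, -148.0, 255.2]
tcp_rot: [-3.139, -0.614, 1.844]
contact_force: [0.3, 0.1, -0.4]
grip_width: 91.8
finger_force: 0.0
```

```bash
cat > m.py <<'E'
from h import *
import sys
s=np.load('s.npy'); o=get_obs(); c=optics.get_calibration('wrist')
snap('wrist',sys.argv[1])
print(o['time'],o['tool_pos'],o['tcp_rot'],o['joint_positions'],R.from_euler('xyz',o['tcp_rot']).as_matrix().round(3).tolist())
ob=[]
for t in pts(0):
    p=finder.pinpoint(t,'wrist'); e=proj('wrist',w(s,pts(s[3])[t]),c)
    print(t,pin.__name__ and [(q['uv'],q['confidence']) for q in p[:2]],'exp',e.round(1))
r=finder.silhouettes('clamp','wrist')
for q in r[:2]: print(q['confidence'],q['box'])
E
python3 m.py w1.png
```

```text
4.8 [ 581.21739196 -147.96286013  255.24800446] [-3.13859665 -0.61380251  1.84369581] [-0.58204146  0.71958111  0.96241505  0.41153982  1.92106388 -0.80476595] [[-0.22, 0.963, -0.158], [0.787, 0.271, 0.554], [0.576, -0.002, -0.817]]
station [([328.5, 153.0], 0.68)] exp [327.8 150.7]
lens [([356.5, 16.4], 0.64)] exp [354.3  18.2]
shuttle_disc [([355.3, 146.0], 0.74), ([221.7, 69.0], 0.32)] exp [353.1 146.4]
clamp_grip [([347.1, 222.9], 0.97)] exp [341.4 226.6]
0.86 [330.0, 183.0, 358.5, 256.9]
```

View pics/w1.png

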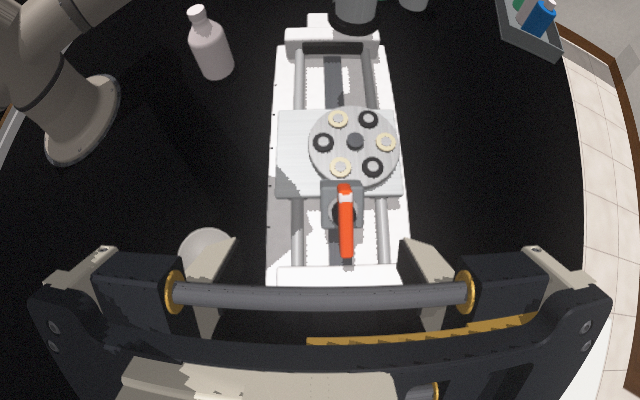

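The wrist view shows the knob at (346,222) with its wing along the rods, which is the locked position. It sits centrally between the fingers. I'll refit with this view.

```bash
cat > fit.py <<'E'
from h import *
s0=np.load('s.npy'); ob=[]
W={'station':.4,'lens':.7,'shuttle_disc':1,'clamp_grip':1}
for n in ('wrist','wrist','top','scene'):
    c=optics.get_calibration(n); optics.capture(n)
    for t in pts(0):
        p=finder.pinpoint(t,n)
        if p and p[0]['confidence']>.5: ob.append((n,t,np.array(p[0]['uv']),c,W[t]))
def f(s): return np.concatenate([(proj(n,w(s,pts(s[3])[t]),c)-uv)*k for n,t,uv,c,k in ob])
r=least_squares(f,s0,loss='soft_l1',x_scale=[10,10,.1,10]); s=r.x
print(s0,s); 
for o,e in zip(ob,f(s).reshape(-1,2)): print(o[0],o[1],e.round(1))
np.save('s.npy',s)
for d in (-60,-1,16): print('grasp',d,*cmd(*pose(s,0,d)))
print(get_obs()['time'])
E
python3 fit.py
```

```text
[5.41446596e+02 3.99582436e+01 2.70506197e-01 4.56785063e+01] [5.44779373e+02 3.95319874e+01 2.93932825e-01 5.03642723e+01]
wrist station [0.7 0.3]
wrist lens [-1.  -1.4]
wrist shuttle_disc [-0.2 -3.3]
wrist clamp_grip [-1.  -0.3]
wrist station [-0.4  0.9]
wrist shuttle_disc [3.3 1.7]
top station [-0.4 -1.2]
top lens [ 0.4 -0.5]
top shuttle_disc [ 3.  -0.8]
top clamp_grip [-1.1 -2. ]
scene station [ 0.4 -0.3]
scene lens [-1.3 -0.3]
scene shuttle_disc [0.1 2.5]
scene clamp_grip [-0.4 -0.6]
grasp -60 [-0.286, 0.2426, 0.6214] [0.002, 0.0002, -0.0026]
grasp -1 [-0.2855, 0.2363, 1.113] [0.002, 0.0002, -0.0026]
grasp 16 [-0.2854, 0.2344, 1.2547] [0.002, 0.0002, -0.0026]
6.1
```

Call:
send_rows(offset=[[-0.14, 0.12, 0.3], [-0.286, 0.24, 0.62], [-0.286, 0.24, 0.62], [-0.286, 0.24, 0.62]], delta_rot=[[0, 0, 0], [0.002, 0, -0.003], [0.002, 0, -0.003], [0.002, 0, -0.003]])

```text
time: 6.6
tool_pos: [605.6, -127.7, 178.8]
tcp_rot: [3.138, -0.609, 1.868]
contact_force: [0.0, -0.9, 1.5]
grip_width: 92.1
finger_force: 0.0
```

```bash
python3 m.py w2.png; python3 fit.py; python3 -c "
import cv2;i=cv2.imread('pics/w2.png');cv2.imwrite('pics/w2c.png',cv2.resize(i[100:360,180:500],None,fx=2,fy=2))"
```

```text
6.6 [ 605.57484094 -127.71713916  178.77480187] [ 3.13815008 -0.60884547  1.86838515] [-0.53605145  0.79837694  1.01539813  0.40708112  1.78379601 -0.83891041] [[-0.241, 0.957, -0.164], [0.784, 0.291, 0.548], [0.572, 0.003, -0.82]]
station [([309.9, 134.3], 0.56), ([196.3, 45.1], 0.21)] exp [311.6 133.7]
lens [] exp [339.5 -28.2]
shuttle_disc [([339.5, 120.0], 0.92)] exp [338.9 120. ]
clamp_grip [([316.9, 216.2], 0.92)] exp [319.4 217.1]
0.87 [299.9, 162.0, 335.8, 264.2]
[5.44779373e+02 3.95319874e+01 2.93932825e-01 5.03642723e+01] [5.44652984e+02 3.93013414e+01 2.89699784e-01 5.23023010e+01]
wrist station [1.  0.8]
wrist clamp_grip [0.4 0.3]
wrist station [ 0.9 -1. ]
wrist shuttle_disc [-1.   0.1]
wrist clamp_grip [ 0.1 -0.1]
top station [16.4  2.2]
top lens [-0.2 -1.1]
top shuttle_disc [ 0.6 -1.9]
top clamp_grip [-113.2    1.4]
scene station [1.6 0.3]
scene lens [-1.8 -2. ]
scene shuttle_disc [ 0.6 -0.5]
scene clamp_grip [-3.3 -3.4]
grasp -60 [0.0116, -0.0052, 0.0096] [-0.0003, 0.0002, 0.001]
grasp -1 [0.0121, -0.0041, 0.5012] [-0.0003, 0.0002, 0.001]
grasp 16 [0.0122, -0.0038, 0.6429] [-0.0003, 0.0002, 0.001]
7.9
```

View pics/w2c.png

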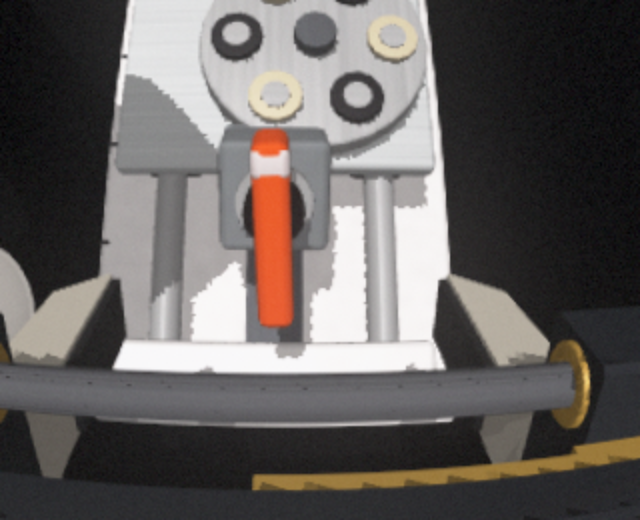

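The wing (crop centre 272,225) is centred between the open fingers, and nothing is in the way. I'll go down along the axis and close.

Call:
send_rows(offset=[[0.01, 0, 0.15], [0.01, -0.004, 0.32], [0.012, -0.004, 0.5], [0.012, -0.004, 0.65], [0.012, -0.004, 0.65]], delta_rot=[[0, 0, 0], [0, 0, 0], [0, 0, 0], [0, 0, 0], [0, 0, 0]])

```text
time: 8.52
tool_pos: [591.0, -82.6, 113.4]
tcp_rot: [-3.141, -0.612, 1.868]
contact_force: [-0.3, 0.1, -0.5]
grip_width: 91.6
finger_force: 0.0
```

Call:
send_rows(offset=[[0, 0, 0], [0, 0, 0], [0, 0, 0], [0, 0, 0], [0, 0, 0], [0, 0, 0]], delta_rot=[[0, 0, 0], [0, 0, 0], [0, 0, 0], [0, 0, 0], [0, 0, 0], [0, 0, 0]], grip=0)

```text
time: 9.28
tool_pos: [591.7, -83.5, 114.2]
tcp_rot: [3.139, -0.61, 1.868]
contact_force: [-0.5, 0.7, 0.1]
grip_width: 36.8
finger_force: 0.0
```

Call:
send_rows(offset=[[0, 0, 0], [0, 0, 0], [0, 0, 0], [0, 0, 0], [0, 0, 0]], delta_rot=[[0, 0, 0], [0, 0, 0], [0, 0, 0], [0, 0, 0], [0, 0, 0]])

```text
time: 9.9
tool_pos: [590.4, -84.7, 114.9]
tcp_rot: [-3.141, -0.609, 1.867]
contact_force: [-7.0, -6.6, 6.4]
grip_width: 14.2
finger_force: 35.0
```

Call:
send_rows(offset=[[0, -0.01, 0], [0, -0.01, 0], [0, -0.01, 0], [0, -0.01, 0], [0, -0.01, 0], [0, -0.01, 0], [0, -0.01, 0], [0, -0.01, 0]], delta_rot=[[0, 0, -0.01], [0, 0, -0.035], [0, 0, -0.06], [0, 0, -0.085], [0, 0, -0.11], [0, 0, -0.135], [0, 0, -0.16], [0, 0, -0.18]])

```text
time: 10.9
tool_pos: [590.1, -84.3, 114.8]
tcp_rot: [2.577, -0.243, 3.073]
contact_force: [-3.8, -2.5, 5.1]
grip_width: 13.8
finger_force: 37.9
```

```bash
cat > st.py <<'E'
from h import *
o=get_obs(); r=R.from_euler('xyz',o['tcp_rot']); s=np.load('s.npy')
p,q=pose(s,0); v=R.from_euler('z',-s[2])
print(o['time'],o['tool_pos'].round(1),'F tool',r.inv().apply(o['contact_force']).round(1),'F st',v.apply(o['contact_force']).round(1),'M tool',r.inv().apply(o['moment']).round(2),'th',(q.inv()*r).as_rotvec().round(3),'st pos',v.apply(o['tool_pos']-[s[0],s[1],0]).round(1))
print('y in tool',r.inv().apply(v.inv().apply([0,1,0])).round(4), 'J',o['joint_positions'].round(2),o['grip_width'])
E
python3 st.py
```

```text
10.9 [590.1 -84.3 114.8] F tool [ 4.7 -0.2 -4.9] F st [-4.4 -1.3  5.1] M tool [0.3  0.43 0.2 ] th [ 3.000e-03  1.000e-03 -1.141e+00] st pos [   8.2 -131.4  114.8]
y in tool [0.3402 0.7458 0.5727] J [-0.49  0.8   1.2   0.42  1.6  -2.01] 13.81491226367222
```

Call:
send_rows(offset=[[-0.01, 0, 0], [-0.01, 0, 0], [-0.01, 0, 0]], delta_rot=[[0, 0, -0.02], [0, 0, -0.036], [0, 0, -0.038]])

```text
time: 11.28
tool_pos: [590.1, -84.4, 114.8]
tcp_rot: [2.54, -0.115, -3.009]
contact_force: [-8.2, -2.6, 6.4]
grip_width: 13.6
finger_force: 38.2
```

```bash
python3 st.py
```

```text
11.275 [590.1 -84.4 114.8] F tool [ 9.1  1.8 -5.3] F st [-8.6 -0.2  6.4] M tool [0.04 1.17 0.22] th [ 0.004  0.004 -1.376] st pos [   8.3 -131.5  114.8]
y in tool [0.1556 0.8041 0.5738] J [-0.49  0.8   1.2   0.42  1.6  -2.25] 13.617082508287734
```

Call:
send_rows(offset=[[0.022, 0.015, 0.011], [0.029, 0.05, 0.036], [0.04, 0.11, 0.078], [0.053, 0.172, 0.123], [0.066, 0.24, 0.171], [0.079, 0.306, 0.218], [0.09, 0.36, 0.257], [0.097, 0.4, 0.285]], delta_rot=[[0, 0, 0], [0, 0, 0], [0, 0, 0], [0, 0, 0], [0, 0, 0], [0, 0, 0], [0, 0, 0], [0, 0, 0]])

```text
time: 12.28
tool_pos: [572.6, -26.3, 114.8]
tcp_rot: [2.541, -0.112, -3.011]
contact_force: [1.1, -1.3, 6.8]
grip_width: 13.7
finger_force: 38.1
```

```bash
python3 st.py
```

```text
12.275 [572.6 -26.3 114.8] F tool [-0.2  2.7 -6.5] F st [ 0.7 -1.6  6.8] M tool [-0.05 -0.13  0.17] th [ 0.002 -0.    -1.376] st pos [  8.1 -70.8 114.8]
y in tool [0.1576 0.8046 0.5726] J [-0.43  0.74  1.33  0.45  1.51 -2.22] 13.741966626512827
```

Call:
send_rows(offset=[[0.005, 0.025, 0.018], [0.014, 0.072, 0.051], [0.024, 0.125, 0.089], [0.034, 0.175, 0.125], [0.043, 0.22, 0.157], [0.051, 0.26, 0.185], [0.056, 0.287, 0.204], [0.059, 0.302, 0.215]], delta_rot=[[0, 0, 0], [0, 0, 0], [0, 0, 0], [0, 0, 0], [0, 0, 0], [0, 0, 0], [0, 0, 0], [0, 0, 0]])

```text
time: 13.28
tool_pos: [559.8, 16.9, 114.8]
tcp_rot: [2.541, -0.112, -3.011]
contact_force: [0.3, -2.5, 6.5]
grip_width: 13.6
finger_force: 38.2
```

```bash
python3 st.py
python3 - <<'E'
from h import *
s=np.load('s.npy')
for n in ('top','scene'):
    optics.capture(n)
    d=finder.pinpoint('shuttle_disc',n); l=finder.pinpoint('lens',n)
    for k,q,z in (('disc',d,83),('lens',l,178)):
        if q: print(n,k,q[0]['confidence'],R.from_euler('z',-s[2]).apply(atz(n,q[0]['uv'],z)-[s[0],s[1],0]).round(1))
snap('scene','sc2.png'); i=cv2.imread('pics/sc2.png'); cv2.imwrite('pics/sc2c.png',cv2.resize(i[90:290,240:420],None,fx=3,fy=3))
E
```

```text
13.275 [559.8  16.9 114.8] F tool [ 0.7  1.6 -6.7] F st [-0.4 -2.5  6.5] M tool [-0.07 -0.11  0.19] th [ 0.002  0.    -1.377] st pos [  8.1 -25.8 114.8]
y in tool [0.1575 0.8044 0.5728] J [-0.37  0.7   1.41  0.47  1.45 -2.2 ] 13.58078493648523
top disc 0.74 [24.7 84.5 83. ]
top lens 0.66 [ 37.1  95.9 178. ]
scene disc 0.67 [20.  82.4 83. ]
scene lens 0.96 [ 37.2 107.  178. ]
```

View pics/sc2c.png

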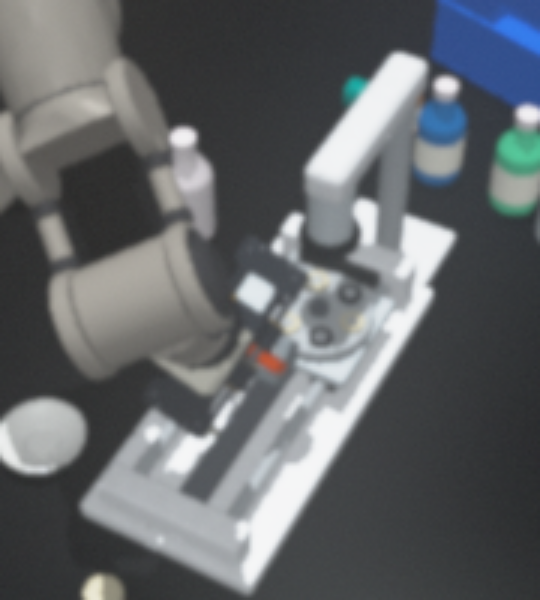

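The shuttle is now nearly under the barrel (crop 330,310), and the hand is clear of the barrel. The last stretch goes slowly, watching the force.

Call:
send_rows(offset=[[0.003, 0.015, 0.011], [0.006, 0.031, 0.022], [0.009, 0.047, 0.033], [0.012, 0.062, 0.044], [0.015, 0.076, 0.054], [0.017, 0.087, 0.062], [0.019, 0.096, 0.068], [0.02, 0.102, 0.073]], delta_rot=[[0, 0, 0], [0, 0, 0], [0, 0, 0], [0, 0, 0], [0, 0, 0], [0, 0, 0], [0, 0, 0], [0, 0, 0]])

```text
time: 14.62
tool_pos: [555.4, 31.3, 114.8]
tcp_rot: [2.541, -0.112, -3.011]
contact_force: [0.6, -1.9, 7.1]
grip_width: 13.8
finger_force: 38.2
```

Call:
send_rows(offset=[[0.0012, 0.006, 0.0043], [0.0024, 0.012, 0.0086], [0.0036, 0.018, 0.0129], [0.0048, 0.024, 0.0172]], delta_rot=[[0, 0, 0], [0, 0, 0], [0, 0, 0], [0, 0, 0]])

```text
time: 15.12
tool_pos: [554.5, 34.7, 114.8]
tcp_rot: [2.541, -0.112, -3.011]
contact_force: [1.0, -2.0, 5.6]
grip_width: 14.0
finger_force: 38.2
```

```bash
python3 st.py
```

```text
15.125 [554.5  34.7 114.8] F tool [-0.1  1.4 -5.8] F st [ 0.3 -2.2  5.6] M tool [-0.08 -0.11  0.15] th [ 0.002  0.    -1.376] st pos [  8.1  -7.2 114.8]
y in tool [0.1577 0.8044 0.5728] J [-0.35  0.68  1.44  0.48  1.43 -2.19] 13.959537200902881
```

Call:
send_rows(offset=[[0.0008, 0.004, 0.0029], [0.0016, 0.008, 0.0057], [0.0024, 0.012, 0.0086], [0.0032, 0.016, 0.0114], [0.0038, 0.019, 0.0136]], delta_rot=[[0, 0, 0], [0, 0, 0], [0, 0, 0], [0, 0, 0], [0, 0, 0]])

```text
time: 15.75
tool_pos: [554.2, 35.8, 114.8]
tcp_rot: [2.544, -0.111, -3.012]
contact_force: [0.9, -9.2, 8.7]
grip_width: 13.8
finger_force: 38.5
```

```bash
python3 st.py
```

```text
15.75 [554.2  35.8 114.8] F tool [  1.3  -2.8 -12.3] F st [-1.8 -9.1  8.7] M tool [0.71 0.11 0.18] th [ 0.003 -0.003 -1.376] st pos [  8.1  -6.1 114.8]
y in tool [0.1586 0.806  0.5703] J [-0.35  0.68  1.45  0.48  1.42 -2.19] 13.758173356582695
```

Contact with the stop: about 7 N above the sliding force, and the motion has stalled. Next I'll turn clockwise to lock while keeping this light press.

Call:
send_rows(offset=[[0, 0, 0], [0, 0, 0], [0, 0, 0], [0, 0, 0], [0, 0, 0], [0, 0, 0], [0, 0, 0], [0, 0, 0]], delta_rot=[[0, 0, 0.01], [0, 0, 0.035], [0, 0, 0.06], [0, 0, 0.085], [0, 0, 0.11], [0, 0, 0.135], [0, 0, 0.16], [0, 0, 0.18]])

```text
time: 16.75
tool_pos: [554.2, 35.9, 114.8]
tcp_rot: [2.977, -0.587, 2.152]
contact_force: [1.5, -6.4, 7.4]
grip_width: 13.7
finger_force: 38.6
```

Call:
send_rows(offset=[[0, 0, 0], [0, 0, 0], [0, 0, 0]], delta_rot=[[0, 0, 0.02], [0, 0, 0.036], [0, 0, 0.038]])

```text
time: 17.12
tool_pos: [554.2, 35.9, 114.9]
tcp_rot: [3.138, -0.607, 1.868]
contact_force: [1.6, -7.1, 7.6]
grip_width: 14.0
finger_force: 38.6
```

```bash
python3 st.py
```

```text
17.125 [554.2  35.9 114.9] F tool [ -1.6  -0.5 -10.4] F st [-0.5 -7.2  7.6] M tool [ 0.22 -0.57 -0.2 ] th [ 0.    -0.004 -0.006] st pos [  8.2  -6.  114.9]
y in tool [0.8214 0.005  0.5704] J [-0.35  0.68  1.44  0.48  1.43 -0.81] 14.036685653498976
```

Call:
send_rows(offset=[[0, 0, 0], [0, 0, 0], [0, 0, 0]], delta_rot=[[0, 0, 0.004], [0, 0, 0.008], [0, 0, 0.008]])

```text
time: 17.5
tool_pos: [554.3, 35.9, 114.9]
tcp_rot: [-3.112, -0.606, 1.809]
contact_force: [1.1, -7.4, 7.3]
grip_width: 14.0
finger_force: 39.7
```

```bash
python3 st.py
```

```text
17.5 [554.3  35.9 114.9] F tool [ -2.   -1.  -10.2] F st [-1.1 -7.4  7.3] M tool [ 0.27 -0.69 -0.7 ] th [ 0.    -0.004  0.042] st pos [  8.2  -6.  114.9]
y in tool [ 0.8209 -0.0343  0.5701] J [-0.35  0.68  1.44  0.48  1.43 -0.77] 14.024479466447268
```

The torque has risen to 0.7 N m, so the knob is at its locked limit. I'll ease off, open and retreat along the axis.

Call:
send_rows(offset=[[0, 0, 0], [0, 0, 0]], delta_rot=[[0, 0, -0.006], [0, 0, -0.006]])

```text
time: 17.75
tool_pos: [554.3, 35.9, 114.9]
tcp_rot: [-3.138, -0.607, 1.854]
contact_force: [2.2, -6.2, 7.6]
grip_width: 13.9
finger_force: 37.6
```

Call:
send_rows(offset=[[0, 0, 0], [0, 0, 0], [0, 0, 0], [0, 0, 0], [0, 0, 0], [0, 0, 0]], delta_rot=[[0, 0, 0], [0, 0, 0], [0, 0, 0], [0, 0, 0], [0, 0, 0], [0, 0, 0]], grip=1)

```text
time: 18.5
tool_pos: [553.2, 37.1, 113.9]
tcp_rot: [-3.134, -0.61, 1.852]
contact_force: [-1.0, -0.0, 0.1]
grip_width: 69.5
finger_force: 0.0
```

Call:
send_rows(offset=[[0, 0, -0.1], [0, 0, -0.25], [0, 0, -0.5], [0, 0, -0.75], [0, 0, -1], [0, 0, -1]], delta_rot=[[0, 0, 0], [0, 0, 0], [0, 0, 0], [0, 0, 0], [0, 0, 0], [0, 0, 0]])

```text
time: 19.25
tool_pos: [574.4, -30.5, 214.3]
tcp_rot: [-3.139, -0.607, 1.854]
contact_force: [0.5, 1.0, -0.4]
grip_width: 91.7
finger_force: 0.0
```

```bash
python3 m.py w3.png; python3 st.py
```

```text
19.25 [574.35477562 -30.46116392 214.34768974] [-3.13947371 -0.60652998  1.85359851] [-0.43211711  0.64183651  1.21772435  0.44725518  1.69689803 -0.75334129] [[-0.229, 0.96, -0.161], [0.789, 0.28, 0.547], [0.57, -0.002, -0.822]]
station [([310.3, 215.9], 0.78)] exp [312.6 216.2]
lens [([340.3, 62.8], 0.68)] exp [341.8  61.2]
shuttle_disc [([337.9, 117.8], 0.86)] exp [340.1 223.2]
clamp_grip [([318.2, 199.2], 0.68)] exp [321.5 342.7]
0.59 [300.6, 154.0, 338.3, 238.9]
19.55 [572.7 -28.2 211.6] F tool [0.3 0.6 0.5] F st [ 0.6  0.5 -0.2] M tool [ 0.04 -0.39  0.08] th [0.004 0.    0.007] st pos [  7.6 -72.7 211.6]
y in tool [ 0.819  -0.0034  0.5738] J [-0.43  0.64  1.22  0.45  1.7  -0.75] 91.65501384956131
```

View pics/w3.png

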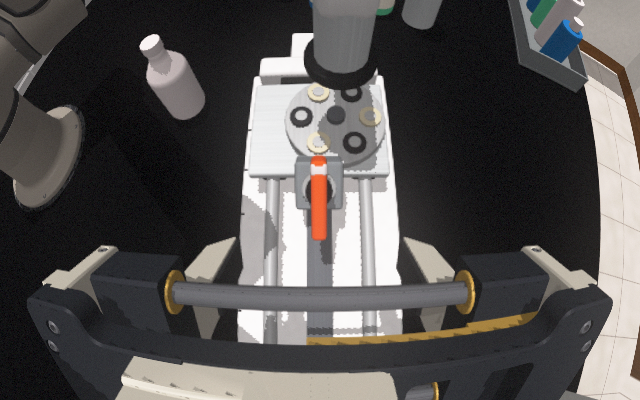

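The wing at (318,200) is straight along the rods, so it is locked. The disc sits under the lens with the plate near the end block. I'll check the travel against the image and back the hand off further.

Call:
send_rows(offset=[[0, 0, -0.25], [0, 0, -0.5], [0, 0, -0.8], [0, 0, -0.8]], delta_rot=[[0, 0, 0], [0, 0, 0], [0, 0, 0], [0, 0, 0]])

```text
time: 20.05
tool_pos: [589.9, -82.4, 292.2]
tcp_rot: [-3.138, -0.607, 1.854]
contact_force: [0.5, 0.6, -0.4]
grip_width: 91.8
finger_force: 0.0
```

Run:
```python
from h import *
s=np.load('s.npy')
for n in ('wrist','top','scene'):
    c=optics.get_calibration(n); optics.capture(n)
    for t in ('station','lens','shuttle_disc','clamp_grip'):
        p=finder.pinpoint(t,n)
        if p:
            z=pts(0)[t][2]; print(n,t,round(p[0]['confidence'],2),R.from_euler('z',-s[2]).apply(atz(n,p[0]['uv'],z)-[s[0],s[1],0]).round(1),'want',pts(180)[t])
print(get_obs()['tool_pos'],get_obs()['time'])
```

```text
wrist lens 0.87 [ 24.7  97.7 178. ] want (30, 100, 178)
wrist shuttle_disc 0.58 [ 25.2 102.2  83. ] want (30, 100, 83)
wrist clamp_grip 0.8 [  8.5 -12.5 128. ] want (10, -13, 128)
top station 0.82 [3.8 4.6 0. ] want (0, 0, 0)
top shuttle_disc 0.81 [ 26.5 105.7  83. ] want (30, 100, 83)
scene station 0.84 [-7.8 -4.9  0. ] want (0, 0, 0)
scene lens 0.66 [ 34.8  84.8 178. ] want (30, 100, 178)
scene shuttle_disc 0.98 [33.5 91.6 83. ] want (30, 100, 83)
scene clamp_grip 0.66 [ 38.2 -88.5 128. ] want (10, -13, 128)
[589.14257138 -81.43337929 291.11437104] 20.8
```

The images agree with the shuttle being home at 180 mm, so I'll hand in.

```bash
python3 -c "
from plant import ticket; print(ticket.close_job())"
```

```text
the job is handed in; nothing more can be done
None
```

The knob was turned free, the shuttle slid gently home against the rubber stop under the lens, and the knob locked again; the hand was withdrawn, and I handed the job in at about 21 s (no verdict returned).

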